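Lock the wheel fixture plate into the bayonet stand

TASK

Pick up the blue fixture plate by its black handle and hang it level in the bayonet ring of the measuring stand, with its three steel lugs let down through the red-marked openings to rest on the ledges. Still holding it, turn it clockwise as seen from above, with light pressure only, until the lugs drop fully home into the locking notches; then let go. Never force it, and leave the gauges and other things on the granite where they are.

Things in the scene. Friction and masses are not known exactly. Their poses are not given: they have to be found in the camera images.
- plate: Fixture plate, 0.5 to 0.8 kg, with handle: blue disc, 110 mm diameter, 10 mm thick, carrying a clamped spoked steel wheel (98 mm diameter, top 22 mm above the underside). Origin: centre of the underside; z up. Three equal steel lugs on the rim, at 0, 120 and 240 degrees from its x axis, so three orientations fit.
- plate_lug (a point): Centre of the underside of the lug on the plate's x axis, 64 mm from the plate's axis. Each lug is 14 mm wide, 8 mm thick (from the underside up) and ends 71 mm from the plate's axis. Axes as plate.
- plate_grip (a point): Point to grip: on the plate's axis, 57 mm above its underside, in the flat black handle, a block 44 mm long along the plate's x and 14 mm thick along its y, from 33 to 77 mm above the underside. Axes as plate.
- stand: Bayonet stand, fixed: cast base 190 x 190 mm, 16 mm high, with posts that carry an open grey bayonet ring level, on the vertical axis through the origin. Origin: centre of the base's underside; z up. Ring: outer diameter 162 mm, bore 116 mm, flat top 104 mm above the origin. More than 40 N between plate and stand counts as forcing.
- stand_ledge (a point): On the stand's axis at ledge height, 85 mm above the stand's underside; axes as stand. The ring has three 30 mm wide openings under red marks, 120 degrees apart, wall 72.5 mm from the axis (top chamfered 4 mm). Lugs let down there rest on ledges 19 mm below the ring's top. Opening centres lie at 0, 120, 240 degrees from x, shifted alike by an unmeasured index up to 30 degrees either way.
- stand_notch (a point): On the stand's axis at notch-floor height, 5 mm below the ledges: here the underside of the locked plate lies. Clockwise (from above) of each opening the ledge runs under a hook (roof 11 mm above the ledge) to a notch 19 mm wide, its centre 36 degrees past the opening's centre, under a white mark on top. A stop wall closes its far side. It shares the openings' index: feel or look for it.
- vblock: Steel V-block, 60 x 45 x 46 mm, standing loose; origin centre of underside. Leave alone.
- ring_gauge: Steel ring gauge, 56 mm diameter, 18 mm high, loose; origin centre of underside. Leave alone.
- micrometer: Green micrometer lying flat, about 45 x 130 mm, 17 mm high, loose; origin under the centre of its frame. Leave alone.
- gauge_blocks: Wooden block with steel gauge blocks, 100 x 60 x 32 mm, loose; origin centre of underside. Leave alone.

How it is judged (in metres and radians):
On the way, in this order (a step that is already met when the one before it is completed fails the run):
1. the plate hangs level in the ring, its lugs resting on the ledges (z of plate in the frame of stand between 0.0825 and 0.088 m and horizontal distance between plate and stand below 0.005 m and angle between plate's own z axis and vertical below 0.06 rad and contact force between plate and stand above 1 N), for 0.1 s.
2. the lugs are home in the locking notches while the plate is still held (z of plate in the frame of stand below 0.0818 m and horizontal distance between plate and stand below 0.004 m and angle between plate's own z axis and vertical below 0.035 rad and contact force between plate and the fingers above 1 N), for 0.1 s.
At the end, for the whole second after the job is handed in: The plate lies still and level (within 0.03 rad) in the stand's ring, within 4 mm of its axis, with all lugs on the notch floors (underside 78 to 81.5 mm above the stand's foot), released (z of plate in the frame of stand between 0.078 and 0.0815 m and horizontal distance between plate and stand below 0.004 m and angle between plate's own z axis and vertical below 0.03 rad and linear speed of plate below 0.01 m/s); the robot touches nothing.
It fails at once if the plate is forced against the stand (more than 40 N) (contact force between plate and stand above 40 N).
It fails at once if the gripper or arm strikes the stand (more than 15 N) (contact force between the arm and stand above 15 N).
It fails at once if a thing on the granite is disturbed (distance of any of vblock, ring_gauge, micrometer, gauge_blocks from where it was at the start of the episode above 0.015 m).
It also fails if it takes over 67 s, if anything falls off the work surface, if the arm or the gripper's body presses on something with over 40 N, if the wrist force passes 120 N, or if a joint passes its speed limit or range.

ROBOT

A 6-joint arm with a two-finger parallel gripper is mounted at the origin on the work surface. World frame = base frame: x ahead of the robot, y to its left, z up, the work surface at z = 0. Lengths are in mm, angles in rad, forces in N, time in s.
With the tool pointing down it reaches from about 325 to 775 mm from the base axis. Payload 5.5 kg.
Tool frame: the origin (TCP) lies at the very end of the fingers, on their centre line; the grasp point (between the pads) lies 19 mm behind it; z points along the fingers, y is the direction in which the jaws open and shut (so a half turn about z gives the same grasp; the last joint's range is limited). The gripper opens to 85 mm and grips with 20 to 120 N. Pads are 22 mm wide; open, the fingers measure 114 mm over their backs; the gripper's body (76 mm by 85 mm) begins 54 mm behind the grasp point. The pads swing forward as they close: fully open they stand 13 mm farther back than shut.
Start: joints at [1.13, 0.091, 1.231, -0, 1.82, -0.057], TCP at [224.673, 556.362, 231.275] pointing down, gripper open.
Joint ranges: [-2.87, 2.87], [-0.86, 2.18], [0.17, 2.46], [-1.51, 4.65], [0.06, 2.69], [-2.65, 2.65]. Speed limits (rad/s): [2.57, 2.57, 3.01, 3.14, 3.14, 3.14].

INTERFACE

Orientations are given as a rotation vector (axis times angle).
In Python, from rig import sensors, viewer, r gives the robot as it stands.
- The arm moves only by the tool jog_arm, never from a script. Its argument "steps" is a list of rows, each a list of 7 numbers: the turn, a rotation vector about the tool's x, y, z in rad, then the shift along the tool's x, y, z in m, then the finger opening in m, from 0 to 0.0854. A call has 1 to 10 rows; each row is the pose to reach, as a shift and turn from the pose commanded when the call began, along the tool's axes at that moment; what a row does not reach only later rows make up. A row lasts 1/10 s, in which the tool goes at most 50 mm and 8.59 degrees, less where a joint would pass 70% of its speed; a pose out of reach is approached as far as the arm can. A call with a gripper value outside its range is refused whole. The fingers move at their own pace and stop on an object; "squeeze" is the grip in N (left out, the last holds). Time passes only in rows, so rows that repeat a pose let the fingers close. It gives the time, the measured TCP pose, the force and the opening at its end, in the units of the state.
- sensors.get_state(): the state, without advancing time (a new reading comes with each control period).
- viewer.get_image(name): name is "scene" or "top" or "wrist"; returns a dict with "pixels" (384x512x3 uint8, red, green, blue), "intrinsics" (3x3 intrinsics, pixels), "pose" (4x4, takes a point from camera to world coordinates); the wrist camera has in their place "hand_eye" (4x4, takes a point from camera to tool coordinates, whose origin is the TCP and whose axes are the flange's). Camera axes: x right, y up, looking along -z (the intrinsics and any distortion apply to the point x, -y, -z); pixel columns grow to the right and rows downward; lengths in mm; the calibration is good to about 2 mm. A picture is of the moment at which its call begins: read the wrist's pose just before it. There is no depth.
- r.close_job(): hands the job in, once; it reports no verdict.
The state is a dict: "time_s": time; "joints": joint angles; "joint_vel": joint speeds; "effort": joint torques, N m; "eef_pos": TCP position; "tool_rot": TCP orientation; "ft_force": force on the tool from outside, world axes, zero at the start; "torque": the same for the moment, N m; "opening": finger opening in mm.
Only numpy, scipy, OpenCV 4.12 (cv2) and the standard library are available. Lean on these libraries where they do the work, as an engineer would, in place of code of your own. Each camera call takes 0.05 s, during which the arm holds its last target.

## Working session

There is one attempt and no reset: what is moved stays moved. The work goes in short steps, Python scripts to look and compute and a tool call to move; the robot and the scene stay as the last step left them, time stands still between calls to the robot, and variables do not carry over. Pictures are saved under pics/ and viewed, and the job is handed in when it is done.

Besides the shell and the picture viewer there is one more tool, called after "Request:" as a command line: name --pt "numbers of a row" for each row, then --argument value for the rest. jog_arm: Moves the arm, as the interface text tells. Its arguments: {"type":"object","properties":{"steps":{"type":"array","items":{"type":"array","items":{"type":"number"}}},"squeeze":{"type":"number"}},"required":["steps"]}

```bash
ls; mkdir -p pics; cat > h.py <<'E'
import numpy as np, cv2
from rig import sensors, viewer, r
def shot(name,fn):
    im=viewer.get_image(name); cv2.imwrite('pics/'+fn,im['pixels'][:,:,::-1]); return im
E
python3 - <<'E'
from h import *
print(sensors.get_state())
for n in ['scene','top','wrist']:
    im=shot(n,n+'0.png'); print(n,{k:np.round(v,3).tolist() for k,v in im.items() if k!='pixels'})
E
```

```text
pics
{'time_s': 0.0, 'joints': array([ 1.13031128e+00,  9.18622935e-02,  1.23190903e+00,  5.10600219e-07,
        1.81982811e+00, -5.67129860e-02]), 'joint_vel': array([ 0.00031408,  0.00035358,  0.0006519 ,  0.00029006,  0.00164205,
       -0.00023427]), 'effort': array([ 1.35465975e-04, -4.58702016e+01, -4.18043947e+01, -1.73531112e-04,
        1.12933537e-02, -8.57105107e-06]), 'eef_pos': array([224.53348385, 556.08087453, 230.13576794]), 'tool_rot': array([-5.99040442e-01, -3.08344620e+00,  3.05466478e-03]), 'ft_force': array([ 0.86811389,  0.46453778, -0.23972599]), 'torque': array([ 0.0271066 ,  0.00811129, -0.01404557]), 'opening': 85.30592730767451}
scene {'intrinsics': [[498.913, 0.0, 257.291], [0.0, 498.913, 189.526], [0.0, 0.0, 1.0]], 'pose': [[0.826, -0.398, 0.398, 1173.749], [0.563, 0.586, -0.583, -889.226], [-0.001, 0.706, 0.708, 1158.667], [0.0, 0.0, 0.0, 1.0]]}
top {'intrinsics': [[411.281, 0.0, 252.324], [0.0, 411.281, 192.632], [0.0, 0.0, 1.0]], 'pose': [[-0.022, 0.981, -0.193, 318.465], [-1.0, -0.025, -0.015, 13.103], [-0.02, 0.192, 0.981, 1423.901], [0.0, 0.0, 0.0, 1.0]]}
wrist {'intrinsics': [[278.582, 0.0, 255.485], [0.0, 278.582, 188.576], [0.0, 0.0, 1.0]], 'hand_eye': [[0.001, 0.951, 0.309, 78.899], [1.0, -0.001, -0.001, -0.206], [-0.001, 0.309, -0.951, -141.995], [0.0, 0.0, 0.0, 1.0]]}
```

View pics/scene0.png

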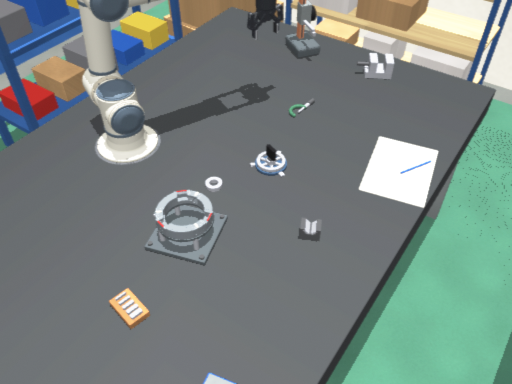

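View pics/top0.png

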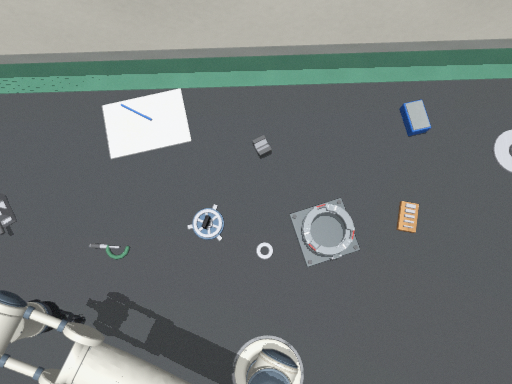

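View pics/wrist0.png

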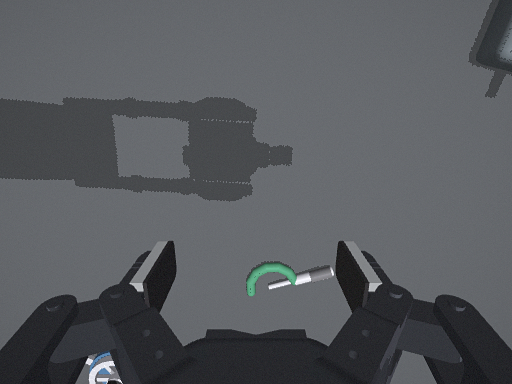

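The top view shows the plate at about (208,223), the stand at (328,230) and the ring gauge at (264,250). The scene view shows the plate at (271,160) and the stand at (184,215). The wrist view shows the micrometer, with the plate at its lower-left edge.

```bash
cat >> h.py <<'E'
from scipy.spatial.transform import Rotation as R
def tool(s=None):
    s=s or sensors.get_state(); T=np.eye(4); T[:3,:3]=R.from_rotvec(s['tool_rot']).as_matrix(); T[:3,3]=s['eef_pos']; return T
def campose(im,T=None): return im['pose'] if 'pose' in im else T@im['hand_eye']
def cast(uv,z,K,P):
    uv=np.atleast_2d(np.asarray(uv,float)); d=np.c_[(uv[:,0]-K[0,2])/K[0,0],-(uv[:,1]-K[1,2])/K[1,1],-np.ones(len(uv))]@P[:3,:3].T
    c=P[:3,3]; t=(z-c[2])/d[:,2]; return c+d*t[:,None]
def proj(X,K,P):
    X=np.atleast_2d(X); p=(X-P[:3,3])@P[:3,:3]; return np.c_[K[0,0]*p[:,0]/-p[:,2]+K[0,2], -K[1,1]*p[:,1]/-p[:,2]+K[1,2]]
def rel(p,T): return T[:3,:3].T@(np.asarray(p)-T[:3,3])   # world point -> tool axes, mm
E
python3 - <<'E'
from h import *
for n,pl,st in [('top',(208,223),(328,230)),('scene',(271,163),(184,212))]:
    im=viewer.get_image(n);K,P=im['intrinsics'],im['pose']
    print(n,cast(pl,15,K,P),cast(st,104,K,P))
    big=cv2.resize(im['pixels'][90:280,100:420] if n=='scene' else im['pixels'][120:300,160:440],None,fx=2.5,fy=2.5,interpolation=cv2.INTER_CUBIC)
    cv2.imwrite(f'pics/{n}_z.png',big[:,:,::-1])
T=tool();print(T)
im=viewer.get_image('top');K,P=im['intrinsics'],im['pose']
for uv,z in [((264,250),18),((262,147),46),((409,216),32),((118,250),17)]: print(cast(uv,z,K,P))
E
```

```text
top [[492.12417128 190.24281588  15.        ]] [[ 449.34063659 -205.94981729  104.        ]]
scene [[498.16255543 183.85258544  15.        ]] [[ 459.34021311 -214.02341628  104.        ]]
[[-9.27265784e-01  3.74403520e-01 -4.11654276e-04  2.24596131e+02]
 [ 3.74403743e-01  9.27265369e-01 -8.79296334e-04  5.56245051e+02]
 [ 5.25011112e-05 -9.69466307e-04 -9.99999529e-01  2.30726368e+02]
 [ 0.00000000e+00  0.00000000e+00  0.00000000e+00  1.00000000e+00]]
[[ 3.95215994e+02 -2.41810863e-01  1.80000000e+01]]
[[750.13960974  -2.69679747  46.        ]]
[[ 497.37963729 -493.80456764   32.        ]]
[[406.6533217  498.13029446  17.        ]]
```

View pics/top_z.png

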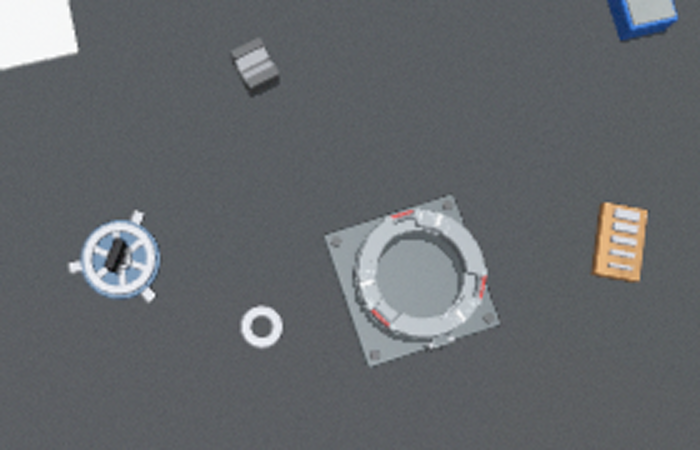

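View pics/scene_z.png

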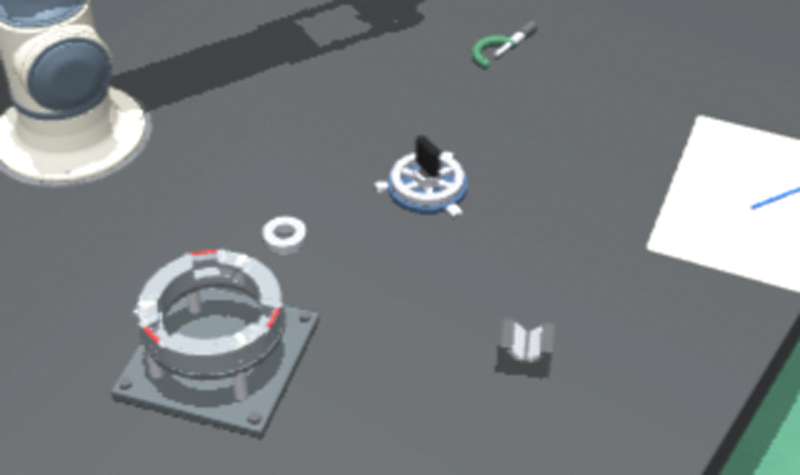

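The plate is at roughly (495,187) mm with its handle near -21°, which the tool's x axis already lines up with. I'll move above it for a closer look.

Request:
jog_arm --pt "0 0 0 -0.357 -0.241 -0.02 0.085" --pt "0 0 0 -0.357 -0.241 -0.02 0.085" --pt "0 0 0 -0.357 -0.241 -0.02 0.085" --pt "0 0 0 -0.357 -0.241 -0.02 0.085" --pt "0 0 0 -0.357 -0.241 -0.02 0.085" --pt "0 0 0 -0.357 -0.241 -0.02 0.085" --pt "0 0 0 -0.357 -0.241 -0.02 0.085" --pt "0 0 0 -0.357 -0.241 -0.02 0.085" --pt "0 0 0 -0.357 -0.241 -0.02 0.085" --pt "0 0 0 -0.357 -0.241 -0.02 0.085"

```text
time_s: 1.3
eef_pos: [467.2, 196.0, 251.2]
tool_rot: [0.607, 3.082, -0.002]
ft_force: [-0.5, 1.3, -0.1]
opening: 85.1
```

Request:
jog_arm --pt "0 0 0 0 0 0 0.085" --pt "0 0 0 0 0 0 0.085" --pt "0 0 0 0 0 0 0.085" --pt "0 0 0 0 0 0 0.085"

```text
time_s: 1.7
eef_pos: [464.9, 200.2, 251.3]
tool_rot: [-0.596, -3.084, -0.0]
ft_force: [1.1, 0.0, 0.7]
opening: 84.7
```

```bash
python3 - <<'E'
from h import *
s=sensors.get_state();T=tool(s);np.save('T1.npy',T);print(s['time_s'],T[:3,3],s['joint_vel'].round(3),s['joints'].round(2),T[:3,0])
im=shot('wrist','w1.png'); np.savez('w1.npz',T=T,**im)
P=campose(im,T);print(cast((255,188),10,im['intrinsics'],P))
E
```

```text
1.7 [464.91855669 200.23233578 251.31500967] [-0.004  0.    -0.002 -0.002  0.001 -0.001] [ 0.34 -0.16  1.44  0.    1.86 -0.85] [-9.27980578e-01  3.72628562e-01  4.02784187e-05]
[[506.44147462 183.00556763  10.        ]]
```

View pics/w1.png

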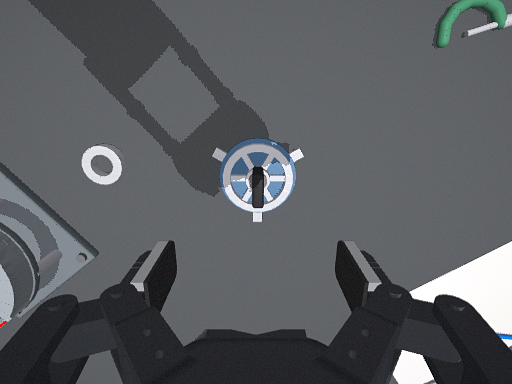

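The wrist view shows the plate at about (258,175), with lugs at (219,154), (296,154) and (257,216). The handle runs vertically in the image, along tool x.

```bash
cat > plate.py <<'E'
from h import *
import sys
def plate(f,c0):
    d=np.load(f); K=d['intrinsics'];P=d['T']@d['hand_eye'];px=d['pixels'].astype(int)
    v,u=np.mgrid[:384,:512]; W=cast(np.c_[u.ravel(),v.ravel()],8,K,P).reshape(384,512,3)
    c=np.array(c0,float)
    for it in range(3):
        rr=np.hypot(*(W[...,:2]-c).transpose(2,0,1))
        m=((px.min(2)>120)&(rr>57.5)&(rr<80)).astype(np.uint8)
        n,l,st,ce=cv2.connectedComponentsWithStats(m)
        idx=[i for i in range(1,n) if st[i,4]>=10]
        # lug = largest 3
        idx=sorted(idx,key=lambda i:-st[i,4])[:3]
        pts=np.array([W[l==i][:,:2].mean(0) for i in idx])
        # circumcentre
        A=2*(pts[1:]-pts[0]); b=(pts[1:]**2).sum(1)-(pts[0]**2).sum(); c=np.linalg.solve(A,b)
    ang=np.degrees(np.arctan2(*(pts-c).T[::-1]))
    print(c,np.linalg.norm(pts-c,axis=1),ang,[st[i,4] for i in idx], 'mean',pts.mean(0))
    # wheel outer z=22
    b=(px.min(2)>130).astype(np.uint8)
    return c
c=plate(sys.argv[1],eval(sys.argv[2]))
E
python3 - <<'E'
from h import *
d=np.load('w1.npz');K=d['intrinsics'];P=d['T']@d['hand_eye']
print(cast([(219,154),(296,154),(257,216),(258,175)],8,K,P))
print(cast([(258,168),(258,207)],77,K,P))
cv2.imwrite('pics/w1z.png',cv2.resize(d['pixels'][120:240,180:340],None,fx=5,fy=5,interpolation=cv2.INTER_CUBIC)[:,:,::-1])
E
python3 plate.py w1.npz "(495,187)"
```

```text
[[441.96123177 154.6468703    8.        ]
 [482.00078864 254.57422398   8.        ]
 [549.19543667 169.09172225   8.        ]
 [490.48390348 194.03294363   8.        ]]
[[464.92764765 203.48927317  77.        ]
 [510.34816548 185.44505332  77.        ]]
[492.1190114  192.06752568] [63.99080851 63.99080851 63.99080851] [  98.10816294 -142.76188647  -21.91937349] [np.int32(105), np.int32(98), np.int32(72)] mean [491.91723226 192.3143861 ]
```

View pics/w1z.png

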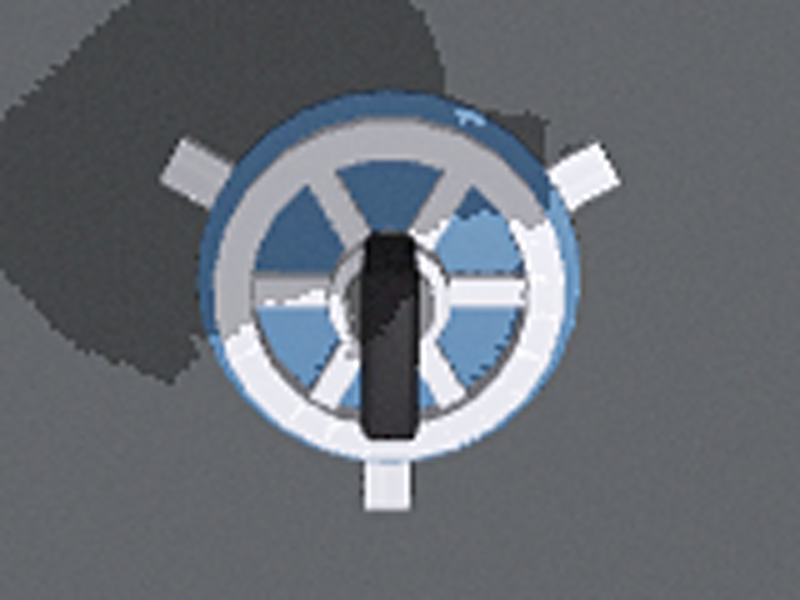

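The lug fit is good: radius 64.0 mm, centre (492.1,192.1), angle -22°, and the tool is already aligned. Now I'll move over the plate and descend.

Request:
jog_arm --pt "0 0 0 -0.028 0.0025 0.04 0.085" --pt "0 0 0 -0.028 0.0025 0.08 0.085" --pt "0 0 0 -0.028 0.0025 0.11 0.085" --pt "0 0 0 -0.028 0.0025 0.13 0.085" --pt "0 0 0 -0.028 0.0025 0.15 0.085" --pt "0 0 0 -0.028 0.0025 0.17 0.085" --pt "0 0 0 -0.028 0.0025 0.185 0.085" --pt "0 0 0 -0.028 0.0025 0.2 0.085" --pt "0 0 0 -0.028 0.0025 0.213 0.085" --pt "0 0 0 -0.028 0.0025 0.213 0.085"

```text
time_s: 2.75
eef_pos: [491.2, 190.8, 36.0]
tool_rot: [-0.598, -3.081, 0.003]
ft_force: [0.1, 0.2, -0.5]
opening: 85.2
```

Request:
jog_arm --pt "0 0 0 0 0 0 0.085" --pt "0 0 0 0 0 0 0.085" --pt "0 0 0 0 0 0 0.085"

```text
time_s: 3.05
eef_pos: [493.0, 191.2, 39.4]
tool_rot: [0.599, 3.082, 0.001]
ft_force: [-0.8, -0.1, -0.9]
opening: 85.3
```

```bash
python3 - <<'E'
from h import *
s=sensors.get_state();T=tool(s);print(s['time_s'],T[:3,3],T[:3,0],s['ft_force'])
im=shot('wrist','w2.png'); np.savez('w2.npz',T=T,**im)
E
python3 plate.py w2.npz "(492,192)"
```

```text
3.05 [493.02697826 191.2467973   39.41939942] [-0.92723444  0.37447833 -0.0015072 ] [-0.84943237 -0.12104975 -0.93775667]
[611.67953346 143.41186561] [169.73947985 169.73947985 169.73947985] [157.9179329  139.30706311 176.36823392] [np.int32(687), np.int32(529), np.int32(514)] mean [459.88418611 205.15647029]
```

View pics/w2.png

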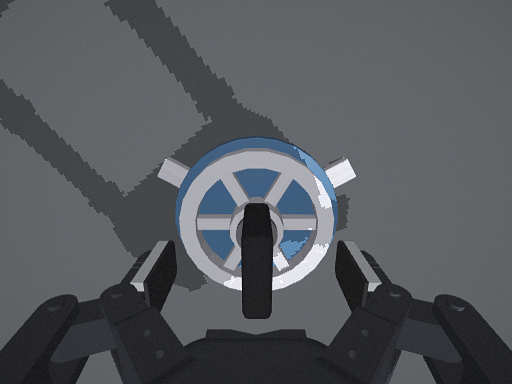

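The handle sits centred between the fingers, at about column 257 with jaws from 165 to 345. The two upper lugs show at (172,172) and (340,172). The lug fit failed in this view because the rear lug is hidden. I'll close the gripper.

Request:
jog_arm --pt "0 0 0 0 0 0 0" --pt "0 0 0 0 0 0 0" --pt "0 0 0 0 0 0 0" --pt "0 0 0 0 0 0 0" --pt "0 0 0 0 0 0 0" --pt "0 0 0 0 0 0 0" --pt "0 0 0 0 0 0 0" --pt "0 0 0 0 0 0 0" --pt "0 0 0 0 0 0 0" --pt "0 0 0 0 0 0 0" --squeeze 60

```text
time_s: 4.1
eef_pos: [492.4, 191.2, 38.4]
tool_rot: [0.599, 3.084, 0.001]
ft_force: [0.5, 2.2, 0.2]
opening: 13.5
```

Gripped at 13.5 mm. Next I'll lift about 200 mm gently.

Request:
jog_arm --pt "0 0 0 0 0 -0.005 0" --pt "0 0 0 0 0 -0.015 0" --pt "0 0 0 0 0 -0.035 0" --pt "0 0 0 0 0 -0.06 0" --pt "0 0 0 0 0 -0.09 0" --pt "0 0 0 0 0 -0.12 0" --pt "0 0 0 0 0 -0.15 0" --pt "0 0 0 0 0 -0.18 0" --pt "0 0 0 0 0 -0.2 0" --pt "0 0 0 0 0 -0.21 0"

```text
time_s: 5.1
eef_pos: [492.6, 190.9, 250.8]
tool_rot: [0.599, 3.081, 0.002]
ft_force: [-0.1, 0.1, -6.4]
opening: 13.2
```

Request:
jog_arm --pt "0 0 0 0 0 0 0" --pt "0 0 0 0 0 0 0" --pt "0 0 0 0 0 0 0"

```text
time_s: 5.4
eef_pos: [491.8, 190.8, 246.2]
tool_rot: [-0.599, -3.081, 0.003]
ft_force: [0.3, 0.2, -6.4]
opening: 13.5
```

```bash
python3 - <<'E'
from h import *
s=sensors.get_state();T=tool(s);print(s['time_s'],T[:3,3],T[:3,0],s['ft_force'],s['torque'],s['opening'])
im=shot('wrist','w3.png'); np.savez('w3.npz',T=T,**im)
im=shot('top','t3.png'); np.savez('t3.npz',**im)
cv2.imwrite('pics/t3z.png',cv2.resize(im['pixels'][150:290,260:400],None,fx=4,fy=4,interpolation=cv2.INTER_CUBIC)[:,:,::-1])
E
```

```text
5.4 [491.819047   190.83518781 246.16797677] [-0.92722967  0.37448388  0.0026384 ] [ 0.26404094  0.16850257 -6.41263181] [ 0.01764823 -0.0808906   0.04211144] 13.457608506901579
```

View pics/w3.png

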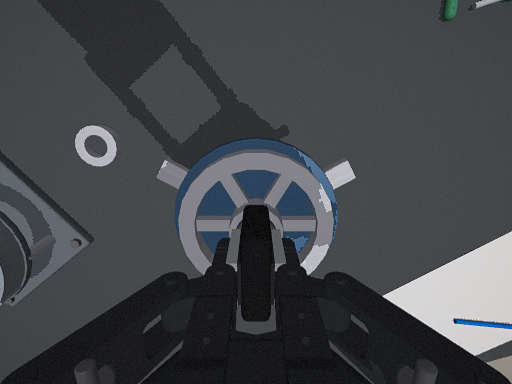

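View pics/t3z.png

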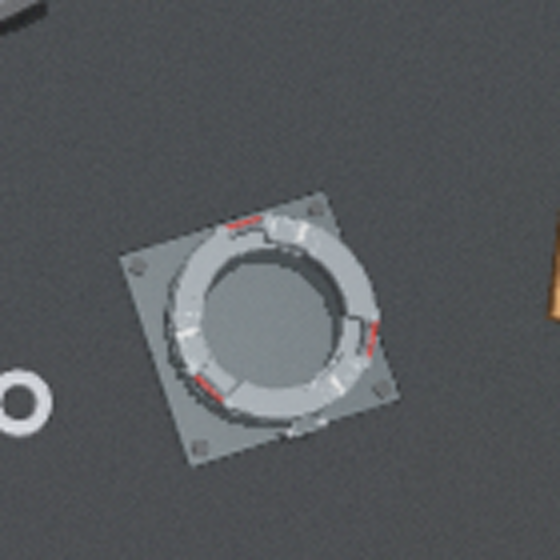

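The plate is in hand, about 6.4 N (0.65 kg), and looks the same as before the lift. The ring is clear in the top view. I'll carry the plate towards the stand, turning about 82° clockwise on the way.

Request:
jog_arm --pt "0 0 0.03 -0.002 -0.008 0 0" --pt "0 0 0.1 -0.006 -0.025 0 0" --pt "0 0 0.18 -0.014 -0.053 0 0" --pt "0 0 0.26 -0.022 -0.085 0 0" --pt "0 0 0.34 -0.031 -0.12 0 0" --pt "0 0 0.42 -0.04 -0.155 0 0" --pt "0 0 0.5 -0.05 -0.19 0 0" --pt "0 0 0.58 -0.059 -0.225 0 0" --pt "0 0 0.65 -0.064 -0.245 0 0" --pt "0 0 0.7 -0.066 -0.252 0 0"

```text
time_s: 6.5
eef_pos: [458.3, -70.0, 248.1]
tool_rot: [1.63, 2.685, -0.002]
ft_force: [0.2, 0.7, -5.6]
opening: 13.0
```

```bash
python3 - <<'E'
from h import *
s=sensors.get_state();T=tool(s);x=T[:3,0];print(s['time_s'],T[:3,3],np.degrees(np.arctan2(x[1],x[0])),s['joints'].round(2))
print(rel([425,-326,250],T))
E
```

```text
6.5 [458.31762502 -69.997294   248.1160306 ] 117.47659868857534 [-0.22 -0.27  1.54 -0.    1.87 -0.7 ]
[-211.75453795 -147.67695763   -1.59084961]
```

Request:
jog_arm --pt "0 0 0.03 -0.007 -0.005 0 0" --pt "0 0 0.1 -0.021 -0.015 0 0" --pt "0 0 0.18 -0.045 -0.031 0 0" --pt "0 0 0.27 -0.075 -0.052 0 0" --pt "0 0 0.36 -0.105 -0.073 0 0" --pt "0 0 0.45 -0.135 -0.094 0 0" --pt "0 0 0.54 -0.165 -0.115 0 0" --pt "0 0 0.62 -0.19 -0.132 0 0" --pt "0 0 0.68 -0.206 -0.143 0 0" --pt "0 0 0.72 -0.212 -0.148 0 0"

```text
time_s: 7.5
eef_pos: [426.9, -325.7, 247.5]
tool_rot: [-2.468, -1.942, 0.001]
ft_force: [0.7, -0.1, -7.1]
opening: 13.4
```

Request:
jog_arm --pt "0 0 0 0 0 0 0" --pt "0 0 0 0 0 0 0" --pt "0 0 0 0 0 0 0" --pt "0 0 0 0 0 0 0"

```text
time_s: 7.9
eef_pos: [427.9, -323.0, 248.5]
tool_rot: [2.463, 1.95, 0.0]
ft_force: [-0.3, 0.6, -6.5]
opening: 13.5
```

```bash
python3 - <<'E'
from h import *
s=sensors.get_state();T=tool(s);x=T[:3,0];print(s['time_s'],T[:3,3],np.degrees(np.arctan2(x[1],x[0])),s['joints'].round(2),s['joint_vel'].round(3),s['tool_rot'])
im=shot('wrist','w4.png'); np.savez('w4.npz',T=T,**im)
E
```

```text
7.9 [ 427.93670056 -323.03926953  248.54950586] 76.75702244913724 [-0.71 -0.08  1.37  0.    1.85 -0.48] [-0.003  0.004 -0.001 -0.002 -0.001 -0.   ] [2.46251665e+00 1.95026335e+00 3.78846789e-04]
```

View pics/w4.png

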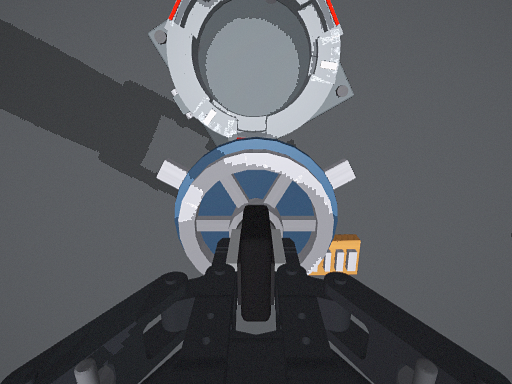

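The wrist view shows the ring centred at about (253,62). Two red marks show at (175,10) and (333,12), and the third opening at (250,122) is partly hidden by the plate. I'll rise 80 mm to see the whole ring.

Request:
jog_arm --pt "0 0 0 0 0 -0.01 0" --pt "0 0 0 0 0 -0.03 0" --pt "0 0 0 -0.002 0 -0.055 0" --pt "0 0 0 -0.004 0 -0.075 0" --pt "0 0 0 -0.006 0 -0.085 0" --pt "0 0 0 -0.006 0 -0.085 0" --pt "0 0 0 -0.006 0 -0.085 0" --pt "0 0 0 -0.006 0 -0.085 0" --pt "0 0 0 -0.006 0 -0.085 0"

```text
time_s: 8.85
eef_pos: [426.1, -329.6, 331.9]
tool_rot: [-2.463, -1.947, 0.001]
ft_force: [-0.4, -0.0, -6.2]
opening: 13.5
```

```bash
python3 - <<'E'
from h import *
s=sensors.get_state();T=tool(s);x=T[:3,0];print(s['time_s'],T[:3,3],np.degrees(np.arctan2(x[1],x[0])),s['joints'].round(2),s['joint_vel'].round(3),s['tool_rot'])
im=shot('wrist','w5.png'); np.savez('w5.npz',T=T,**im)
cv2.imwrite('pics/w5z.png',cv2.resize(im['pixels'][0:200,150:350],None,fx=3,fy=3,interpolation=cv2.INTER_CUBIC)[:,:,::-1])
E
```

```text
8.85 [ 426.08110115 -329.55306222  331.85843151] 76.6554935625673 [-0.72 -0.03  1.17  0.    2.   -0.49] [-0.001 -0.001 -0.006  0.     0.002  0.001] [-2.46265883e+00 -1.94683032e+00  6.28279869e-04]
```

View pics/w5z.png

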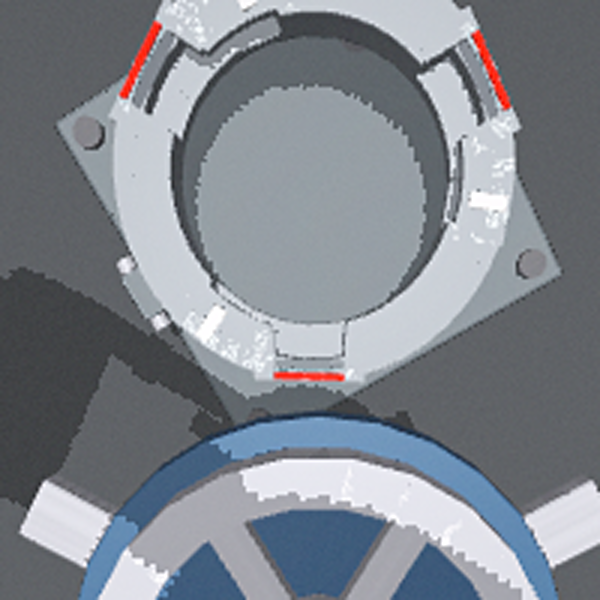

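All three red marks are visible, at about (197,20), (314,23) and (253,125) in full-frame pixels. Next I'll fit the ring's axis and opening angle, and the plate's pose in the hand from its two visible lugs.

```bash
cat > ring.py <<'E'
from h import *
import sys
def ring(f):
    d=np.load(f); K=d['intrinsics'];P=d['T']@d['hand_eye'];T=d['T'];px=d['pixels'].astype(int)
    m=((px[...,0]>150)&(px[...,1]<90)&(px[...,2]<90)).astype(np.uint8)
    n,l,st,ce=cv2.connectedComponentsWithStats(m,connectivity=8)
    idx=sorted(range(1,n),key=lambda i:-st[i,4])[:3]
    pts=np.array([cast(ce[i],104,K,P)[0,:2] for i in idx])
    A=2*(pts[1:]-pts[0]); b=(pts[1:]**2).sum(1)-(pts[0]**2).sum(); c=np.linalg.solve(A,b)
    print('px',ce[idx].round(1).tolist(),[st[i,4] for i in idx])
    a=np.degrees(np.arctan2(*(pts-c).T[::-1]))
    for i in idx:
        vv,uu=np.where(l==i); W=cast(np.c_[uu,vv],104,K,P)[:,:2]-c; 
        aa=np.degrees(np.unwrap(np.arctan2(W[:,1],W[:,0]))); rr=np.hypot(*W.T); print('blob ang',aa.min().round(1),aa.max().round(1),'r',rr.min().round(1),rr.max().round(1))
    print('ring c',c,'R',np.linalg.norm(pts[0]-c),'ang',a,'mod120',a%120)
    print('mean c',pts.mean(0))
    # plate lugs, tool frame plane z=+30 (lug tops)
    v,u=np.mgrid[:384,:512]; W=cast(np.c_[u.ravel(),v.ravel()],T[2,3]-30,K,P)
    t=((W-T[:3,3])@T[:3,:3]).reshape(384,512,3)[...,:2]; rr=np.hypot(t[...,0],t[...,1])
    m=((px.min(2)>120)&(rr>58)&(rr<78)&(abs(abs(np.degrees(np.arctan2(t[...,1],t[...,0])))-60)<12)).astype(np.uint8)
    n,l,st,ce=cv2.connectedComponentsWithStats(m); idx=sorted(range(1,n),key=lambda i:-st[i,4])[:2]
    q=np.array([t[l==i].mean(0) for i in idx]); print('lugs tool',q,np.linalg.norm(q,axis=1),np.degrees(np.arctan2(q[:,1],q[:,0])),[st[i,4] for i in idx])
    for i in idx: print(t[l==i].min(0),t[l==i].max(0))
    x=T[:3,0]; print('tool yaw',np.degrees(np.arctan2(x[1],x[0])),'tcp',T[:3,3])
ring(sys.argv[1])
E
python3 ring.py w5.npz
```

```text
px [[196.6, 19.0], [313.4, 22.6], [252.6, 125.0]] [np.int32(79), np.int32(77), np.int32(41)]
blob ang 124.7 145.9 r 77.7 81.7
blob ang 4.9 25.9 r 77.7 81.7
blob ang -114.8 -95.1 r 78.0 81.2
ring c [ 453.35711754 -207.33285031] R 79.1222959681398 ang [ 134.75979694   15.51143445 -104.87057771] mod120 [14.75979694 15.51143445 15.12942229]
mean c [ 453.43108222 -207.0430603 ]
lugs tool [[ 33.49400302  55.43332021]
 [ 33.62190153 -54.73487057]] [64.76651317 64.23658085] [ 58.85872668 -58.43890829] [np.int32(454), np.int32(425)]
[24.41753818 45.94708118] [42.21419507 64.2279318 ]
[ 24.92358864 -63.2652769 ] [ 42.05552584 -45.52361295]
tool yaw 76.6554935625673 tcp [ 426.08110115 -329.55306222  331.85843151]
```

```bash
python3 - <<'E'
from h import *
d=np.load('t3.npz');px=d['pixels'].astype(int);m=((px[...,0]>130)&(px[...,1]<100)&(px[...,2]<100)).astype(np.uint8);m[:, :290]=0;m[:,365:]=0;m[:190]=0;m[270:]=0
n,l,st,ce=cv2.connectedComponentsWithStats(m); print(st[:,4],ce)
idx=sorted(range(1,n),key=lambda i:-st[i,4])[:3]
p=cast(ce[idx],104,d['intrinsics'],d['pose'])[:,:2];A=2*(p[1:]-p[0]); b=(p[1:]**2).sum(1)-(p[0]**2).sum(); c=np.linalg.solve(A,b);print('top',c,np.linalg.norm(p-c,axis=1),np.degrees(np.arctan2(*(p-c).T[::-1])))
print(rel([452.7,-208.1,165],np.load('w5.npz')['T']))
E
```

```text
[196588      2      1      3      3      4      6      1] [[255.49260382 191.49609844]
 [321.5        205.        ]
 [324.         204.        ]
 [318.         206.        ]
 [353.         232.        ]
 [352.25       236.5       ]
 [310.16666667 245.66666667]
 [314.         249.        ]]
top [ 453.37103143 -206.60251012] [79.76257354 79.76257354 79.76257354] [ 131.19433442 -109.47417449   20.93092977]
[124.12662507  -1.78238412 167.00464761]
```

The top camera agrees with the wrist fit: ring centre (453.4,-206.6) against (453.4,-207.2). I'll move to a hover above the ring.

Request:
jog_arm --pt "0 0 0.01 0.015 0 0.01 0" --pt "0 0 0.02 0.045 -0.001 0.025 0" --pt "0 0 0.027 0.08 -0.0015 0.045 0" --pt "0 0 0.027 0.105 -0.0018 0.07 0" --pt "0 0 0.027 0.12 -0.0018 0.095 0" --pt "0 0 0.027 0.124 -0.0018 0.12 0" --pt "0 0 0.027 0.124 -0.0018 0.142 0" --pt "0 0 0.027 0.124 -0.0018 0.157 0" --pt "0 0 0.027 0.124 -0.0018 0.165 0" --pt "0 0 0.027 0.124 -0.0018 0.167 0"

```text
time_s: 9.9
eef_pos: [452.7, -208.7, 165.4]
tool_rot: [-2.49, -1.914, 0.001]
ft_force: [-0.5, -0.7, -5.9]
opening: 13.5
```

Request:
jog_arm --pt "0 0 0 0 0 0 0" --pt "0 0 0 0 0 0 0" --pt "0 0 0 0 0 0 0" --pt "0 0 0 0 0 0 0"

```text
time_s: 10.3
eef_pos: [453.4, -208.9, 167.1]
tool_rot: [2.49, 1.914, 0.001]
ft_force: [-0.1, -0.6, -6.0]
opening: 13.5
```

```bash
python3 - <<'E'
from h import *
s=sensors.get_state();T=tool(s);x=T[:3,0];print(s['time_s'],T[:3,3],np.degrees(np.arctan2(x[1],x[0])),s['joints'].round(2),s['joint_vel'].round(3),s['ft_force'])
im=shot('wrist','w6.png'); np.savez('w6.npz',T=T,**im)
cv2.imwrite('pics/w6z.png',cv2.resize(im['pixels'][100:300,140:380],None,fx=3,fy=3,interpolation=cv2.INTER_CUBIC)[:,:,::-1])
E
```

```text
10.3 [ 453.37327301 -208.93042269  167.07373303] 75.09654359522087 [-0.5  -0.19  1.61 -0.    1.71 -0.24] [ 0.002  0.002  0.008 -0.002 -0.002  0.001] [-0.10590808 -0.59127874 -5.95860592]
```

View pics/w6z.png

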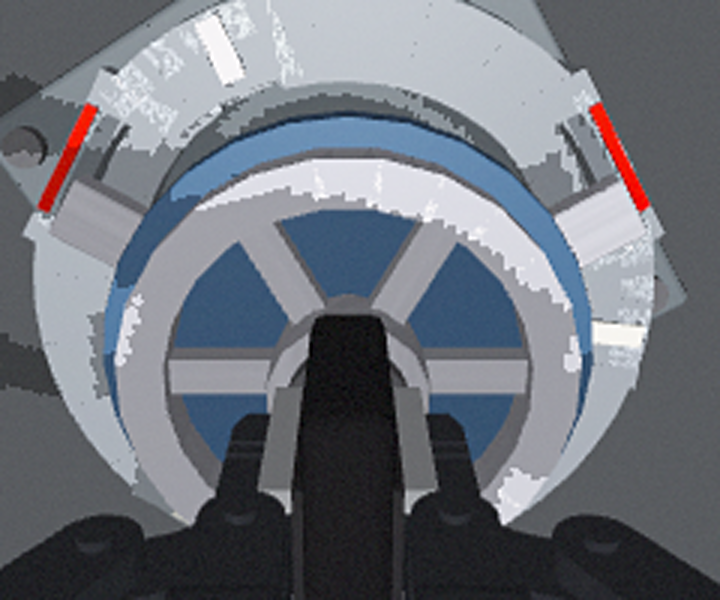

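The lugs at about (174,175) and (341,173) sit over the red-marked openings (left mark (162,152), right mark (347,152)). They appear lower in the image because the plate is still higher than the ring. I'll measure the offset properly.

```bash
cat > rel.py <<'E'
from h import *
import sys
from scipy.optimize import least_squares
d=np.load(sys.argv[1]); K=d['intrinsics'];T=d['T'];H=d['hand_eye'];px=d['pixels'].astype(int)
zr=T[2,3]-104   # ring top in tool z
def tcast(uv,z): return (cast(uv,0,K,np.array(H)@np.eye(4)) if 0 else None)
def tc(uv,z):
    return cast(uv,z,K,H)  # tool frame: plane tool z
m=((px[...,0]>150)&(px[...,1]<90)&(px[...,2]<90)).astype(np.uint8)
n,l,st,ce=cv2.connectedComponentsWithStats(m,connectivity=8)
idx=sorted(range(1,n),key=lambda i:-st[i,4])[:2]
r=tc(ce[idx],zr)[:,:2]; 
def fit(pts,R,a0):
    # pts two points at +-60+phi
    f=lambda p:np.concatenate([p[:2]+R*np.array([np.cos(p[2]+s),np.sin(p[2]+s)])-q for s,q in zip(np.sign(pts[:,1])*np.pi/3,pts)])
    s=least_squares(f,[0,0,0]); return s.x,np.abs(s.fun).max()
print('red px',ce[idx].round(1).tolist()); x,e=fit(r,79.1,0); print('ring centre tool',x[:2],'ang about tool z deg',np.degrees(x[2]),'res',e)
v,u=np.mgrid[:384,:512]; t=tc(np.c_[u.ravel(),v.ravel()],float(sys.argv[2]) if len(sys.argv)>2 else 30).reshape(384,512,3)[...,:2]
# lug mask by polygon region rectangular in lug frame
gray=px.mean(2)
for s in (1,-1):
    a=s*np.pi/3; al=t[...,0]*np.cos(a)+t[...,1]*np.sin(a); ac=-t[...,0]*np.sin(a)+t[...,1]*np.cos(a)
    lo,hi=np.where((al>60)&(al<68)&(abs(ac)<16)),0
    # profile across
    b=np.arange(-16,16.1,1); pr=[gray[(al>61)&(al<68)&(abs(ac-c)<.7)].mean().round(0) for c in b]; print(s,'across',dict(zip(b.astype(int).tolist(),np.array(pr).astype(int).tolist())))
    b=np.arange(56,82,1); pr=[gray[(abs(ac)<4)&(abs(al-c)<.7)].mean().round(0) for c in b]; print(s,'along',dict(zip(b.astype(int).tolist(),np.array(pr).astype(int).tolist())))
E
python3 rel.py w6.npz
python3 - <<'E'
E
sed -i 's/^/ /;s/^ //' rel.py; echo; python3 rel.py w5.npz 2>/dev/null | tail -4
```

```text
red px [[346.2, 151.9], [162.0, 152.0]]
ring centre tool [ 1.59526669 -0.46373016] ang about tool z deg -0.08041465873543252 res 0.15161636798522693
1 across {-16: 141, -15: 134, -14: 130, -13: 125, -12: 131, -11: 132, -10: 113, -9: 104, -8: 146, -7: 212, -6: 217, -5: 218, -4: 217, -3: 215, -2: 215, -1: 214, 0: 218, 1: 219, 2: 217, 3: 214, 4: 214, 5: 206, 6: 196, 7: 209, 8: 196, 9: 195, 10: 190, 11: 183, 12: 182, 13: 190, 14: 199, 15: 194, 16: 199}
1 along {56: 172, 57: 217, 58: 216, 59: 215, 60: 216, 61: 216, 62: 216, 63: 216, 64: 216, 65: 216, 66: 216, 67: 216, 68: 216, 69: 216, 70: 218, 71: 202, 72: 136, 73: 130, 74: 130, 75: 98, 76: 92, 77: 92, 78: 93, 79: 93, 80: 92, 81: 92}
-1 across {-16: 182, -15: 183, -14: 183, -13: 182, -12: 182, -11: 182, -10: 183, -9: 183, -8: 183, -7: 184, -6: 184, -5: 162, -4: 157, -3: 158, -2: 159, -1: 158, 0: 158, 1: 157, 2: 161, 3: 164, 4: 163, 5: 161, 6: 160, 7: 162, 8: 147, 9: 105, 10: 101, 11: 106, 12: 109, 13: 114, 14: 109, 15: 114, 16: 112}
-1 along {56: 160, 57: 159, 58: 159, 59: 159, 60: 159, 61: 159, 62: 159, 63: 159, 64: 160, 65: 160, 66: 16
[... 487 characters left out ...]
1: 224, 62: 225, 63: 225, 64: 225, 65: 225, 66: 225, 67: 225, 68: 225, 69: 225, 70: 226, 71: 205, 72: 110, 73: 99, 74: 99, 75: 99, 76: 99, 77: 99, 78: 99, 79: 99, 80: 99, 81: 99}
-1 across {-16: 99, -15: 99, -14: 99, -13: 99, -12: 99, -11: 99, -10: 99, -9: 99, -8: 99, -7: 98, -6: 99, -5: 167, -4: 225, -3: 224, -2: 225, -1: 223, 0: 223, 1: 223, 2: 226, 3: 230, 4: 230, 5: 227, 6: 226, 7: 230, 8: 204, 9: 122, 10: 109, 11: 102, 12: 99, 13: 99, 14: 99, 15: 99, 16: 99}
-1 along {56: 225, 57: 226, 58: 225, 59: 225, 60: 225, 61: 225, 62: 225, 63: 225, 64: 225, 65: 225, 66: 225, 67: 225, 68: 225, 69: 226, 70: 210, 71: 93, 72: 87, 73: 86, 74: 86, 75: 87, 76: 85, 77: 85, 78: 86, 79: 84, 80: 83, 81: 86}
```

Ring centre in the tool frame is (1.6,-0.5) and plate centre is about (1.2,0.5), so I'll correct by (+0.3,-0.9) mm and lower 20 mm first. The ledges should be about 43 mm below this pose.

Request:
jog_arm --pt "0 0 0 0.0003 -0.0009 0.003 0" --pt "0 0 0 0.0003 -0.0009 0.009 0" --pt "0 0 0 0.0003 -0.0009 0.015 0" --pt "0 0 0 0.0003 -0.0009 0.019 0" --pt "0 0 0 0.0003 -0.0009 0.02 0" --pt "0 0 0 0.0003 -0.0009 0.02 0" --pt "0 0 0 0.0003 -0.0009 0.02 0"

```text
time_s: 11.05
eef_pos: [452.4, -208.2, 146.5]
tool_rot: [2.49, 1.915, 0.0]
ft_force: [-0.2, -0.7, -5.6]
opening: 13.6
```

```bash
python3 - <<'E'
from h import *
s=sensors.get_state();T=tool(s);x=T[:3,0];print(s['time_s'],T[:3,3],np.degrees(np.arctan2(x[1],x[0])),s['ft_force'],s['torque'])
im=shot('wrist','w7.png'); np.savez('w7.npz',T=T,**im)
cv2.imwrite('pics/w7z.png',cv2.resize(im['pixels'][100:300,140:380],None,fx=3,fy=3,interpolation=cv2.INTER_CUBIC)[:,:,::-1])
E
python3 rel.py w7.npz
```

```text
11.05 [ 452.40119521 -208.24703917  146.48794543] 75.10365106812353 [-0.16283038 -0.66120768 -5.61919917] [-0.00994402 -0.02413722 -0.00812549]
red px [[357.3, 158.1], [154.2, 158.0]]
ring centre tool [1.25457729 0.71792268] ang about tool z deg -0.05080158493585701 res 0.20565977732785257
1 across {-16: 156, -15: 137, -14: 135, -13: 140, -12: 143, -11: 143, -10: 116, -9: 101, -8: 143, -7: 209, -6: 213, -5: 213, -4: 212, -3: 210, -2: 210, -1: 209, 0: 213, 1: 214, 2: 213, 3: 209, 4: 211, 5: 195, 6: 110, 7: 77, 8: 89, 9: 167, 10: 178, 11: 176, 12: 177, 13: 179, 14: 177, 15: 176, 16: 176}
1 along {56: 170, 57: 212, 58: 211, 59: 211, 60: 211, 61: 211, 62: 211, 63: 211, 64: 211, 65: 211, 66: 211, 67: 211, 68: 211, 69: 212, 70: 213, 71: 196, 72: 132, 73: 135, 74: 128, 75: 148, 76: 101, 77: 82, 78: 83, 79: 96, 80: 89, 81: 89}
-1 across {-16: 178, -15: 178, -14: 178, -13: 178, -12: 179, -11: 179, -10: 179, -9: 178, -8: 113, -7: 73, -6: 76, -5: 117, -4: 155, -3: 154, -2: 155, -1: 153, 0: 154, 1: 153, 2: 156, 3: 159, 4: 159, 5: 156, 6: 155, 7: 158, 8: 143, 9: 102, 10: 97, 11: 113, 12: 121, 13: 119, 14: 119, 15: 119, 16: 117}
-1 along {56: 156, 57: 155, 58: 155, 59: 155, 60: 155, 61: 155, 62: 155, 63: 155, 64: 155, 65: 155, 66: 155, 67: 155, 68: 155, 69: 156, 70: 150, 71: 93, 72: 92, 73: 94, 74: 116, 75: 78, 76: 65, 77: 73, 78: 123, 79: 134, 80: 128, 81: 127}
```

View pics/w7z.png

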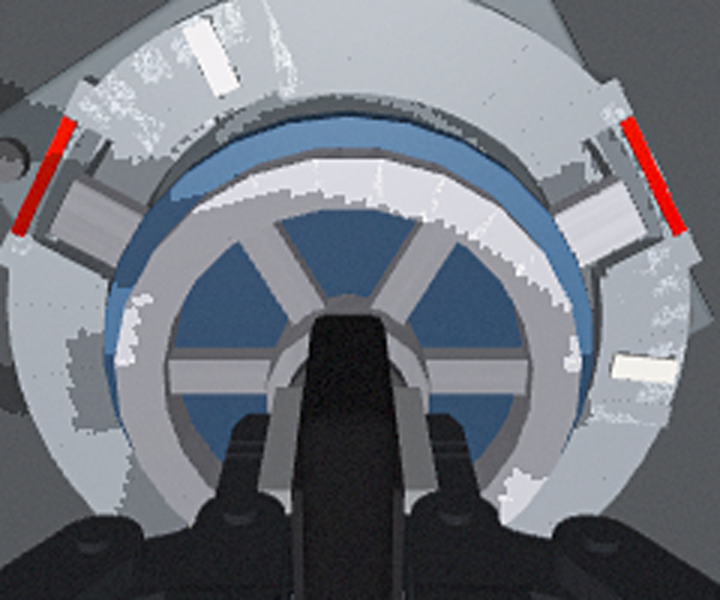

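The ring (1.25,0.7) and plate (1.2,0.5) now agree, and the angle is within 0.1°. Both visible lugs sit inside the openings. I'll lower slowly.

Request:
jog_arm --pt "0 0 0 0 0 0.002 0" --pt "0 0 0 0 0 0.004 0" --pt "0 0 0 0 0 0.006 0" --pt "0 0 0 0 0 0.008 0" --pt "0 0 0 0 0 0.008 0"

```text
time_s: 11.6
eef_pos: [452.1, -208.1, 137.8]
tool_rot: [-2.49, -1.914, 0.0]
ft_force: [-0.6, -0.4, -5.5]
opening: 13.3
```

Request:
jog_arm --pt "0 0 0 0 0 0.001 0" --pt "0 0 0 0 0 0.003 0" --pt "0 0 0 0 0 0.005 0" --pt "0 0 0 0 0 0.007 0" --pt "0 0 0 0 0 0.007 0"

```text
time_s: 12.1
eef_pos: [452.1, -208.1, 130.8]
tool_rot: [-2.49, -1.914, 0.001]
ft_force: [-0.1, -0.2, -5.8]
opening: 13.1
```

Request:
jog_arm --pt "0 0 0 0 0 0.001 0" --pt "0 0 0 0 0 0.002 0" --pt "0 0 0 0 0 0.003 0" --pt "0 0 0 0 0 0.003 0"

```text
time_s: 12.5
eef_pos: [452.3, -208.1, 128.1]
tool_rot: [-2.49, -1.915, 0.0]
ft_force: [-1.0, -0.6, -5.7]
opening: 13.4
```

Still free, with the underside at about 90 mm. I'll continue at 1 mm per call.

Request:
jog_arm --pt "0 0 0 0 0 0.001 0" --pt "0 0 0 0 0 0.002 0" --pt "0 0 0 0 0 0.002 0"

```text
time_s: 12.8
eef_pos: [452.2, -208.2, 126.1]
tool_rot: [-2.491, -1.915, 0.0]
ft_force: [-0.3, -0.6, -5.3]
opening: 13.4
```

Request:
jog_arm --pt "0 0 0 0 0 0.001 0" --pt "0 0 0 0 0 0.001 0" --pt "0 0 0 0 0 0.001 0"

```text
time_s: 13.1
eef_pos: [452.3, -208.2, 125.3]
tool_rot: [-2.491, -1.915, 0.0]
ft_force: [-0.6, -0.2, -5.9]
opening: 13.2
```

Request:
jog_arm --pt "0 0 0 0 0 0.001 0" --pt "0 0 0 0 0 0.001 0" --pt "0 0 0 0 0 0.001 0"

```text
time_s: 13.4
eef_pos: [452.3, -208.2, 124.2]
tool_rot: [-2.491, -1.915, 0.0]
ft_force: [-1.0, -0.5, -7.0]
opening: 13.5
```

Request:
jog_arm --pt "0 0 0 0 0 0.0005 0" --pt "0 0 0 0 0 0.001 0" --pt "0 0 0 0 0 0.001 0"

```text
time_s: 13.7
eef_pos: [452.4, -208.2, 123.4]
tool_rot: [2.49, 1.915, 0.0]
ft_force: [-0.0, 0.2, -4.8]
opening: 13.3
```

Request:
jog_arm --pt "0 0 0 0 0 0.0005 0" --pt "0 0 0 0 0 0.0005 0" --pt "0 0 0 0 0 0.0005 0"

```text
time_s: 14.0
eef_pos: [452.4, -208.2, 123.4]
tool_rot: [2.49, 1.914, 0.0]
ft_force: [-1.4, 0.4, -1.2]
opening: 13.5
```

Contact: the wrist now carries only about 1 N of the 6 N weight, so the lugs are on the ledges. I'll hold briefly, then turn clockwise about the plate's centre.

Request:
jog_arm --pt "0 0 0 0 0 0 0" --pt "0 0 0 0 0 0 0" --pt "0 0 0 0 0 0 0"

```text
time_s: 14.3
eef_pos: [452.4, -208.2, 123.3]
tool_rot: [2.49, 1.914, 0.0]
ft_force: [-1.4, 1.6, 1.6]
opening: 13.6
```

Request:
jog_arm --pt "0 0 0.02 0 0 0 0" --pt "0 0 0.04 0 0 0 0" --pt "0 0 0.06 0 -0.0001 0 0" --pt "0 0 0.08 0 -0.0001 0 0" --pt "0 0 0.1 0.0001 -0.0001 0 0" --pt "0 0 0.1 0.0001 -0.0001 0 0"

```text
time_s: 14.9
eef_pos: [452.6, -208.3, 123.3]
tool_rot: [2.583, 1.786, 0.001]
ft_force: [0.5, 0.3, 3.8]
opening: 13.5
```

```bash
cat > st.py <<'E'
from h import *
s=sensors.get_state();T=tool(s);x=T[:3,0];print(round(s['time_s'],2),T[:3,3].round(2),'yaw',np.degrees(np.arctan2(x[1],x[0])).round(2),'F',s['ft_force'].round(2),'M',s['torque'].round(3),'zax',T[:3,2].round(4),s['opening'])
E
python3 st.py
```

```text
14.9 [ 452.59 -208.31  123.35] yaw 69.32 F [0.47 0.3  3.77] M [0.021 0.195 0.085] zax [ 1.2e-03 -8.0e-04 -1.0e+00] 13.45225488558445
```

Request:
jog_arm --pt "0 0 0.03 0 0 0 0" --pt "0 0 0.06 0 -0.0001 0 0" --pt "0 0 0.09 0 -0.0001 0 0" --pt "0 0 0.12 0.0001 -0.0001 0 0" --pt "0 0 0.15 0.0001 -0.0002 0 0" --pt "0 0 0.18 0.0001 -0.0002 0 0" --pt "0 0 0.2 0.0001 -0.0002 0 0" --pt "0 0 0.2 0.0001 -0.0002 0 0"

```text
time_s: 15.7
eef_pos: [452.3, -208.0, 123.3]
tool_rot: [2.749, 1.52, 0.001]
ft_force: [-0.1, 0.4, 5.1]
opening: 13.0
```

```bash
python3 st.py
```

```text
15.7 [ 452.34 -207.99  123.31] yaw 57.87 F [-0.14  0.44  5.13] M [0.024 0.152 0.187] zax [ 9.e-04 -4.e-04 -1.e+00] 12.98653607827379
```

Request:
jog_arm --pt "0 0 0.03 0 0 0 0" --pt "0 0 0.06 0 -0.0001 0 0" --pt "0 0 0.09 0 -0.0001 0 0" --pt "0 0 0.12 0.0001 -0.0001 0 0" --pt "0 0 0.15 0.0001 -0.0002 0 0" --pt "0 0 0.18 0.0001 -0.0002 0 0" --pt "0 0 0.2 0.0001 -0.0002 0 0" --pt "0 0 0.2 0.0001 -0.0002 0 0"

```text
time_s: 16.5
eef_pos: [452.2, -207.8, 123.3]
tool_rot: [2.887, 1.238, 0.001]
ft_force: [-0.7, -0.4, 5.7]
opening: 13.2
```

```bash
python3 st.py; python3 - <<'E'
from h import *
T=tool();im=shot('wrist','w8.png'); np.savez('w8.npz',T=T,**im)
cv2.imwrite('pics/w8z.png',cv2.resize(im['pixels'][100:300,140:380],None,fx=3,fy=3,interpolation=cv2.INTER_CUBIC)[:,:,::-1])
E
```

```text
16.5 [ 452.24 -207.76  123.35] yaw 46.41 F [-0.71 -0.41  5.66] M [0.058 0.126 0.151] zax [ 9.e-04 -4.e-04 -1.e+00] 13.249121671797175
```

View pics/w8z.png

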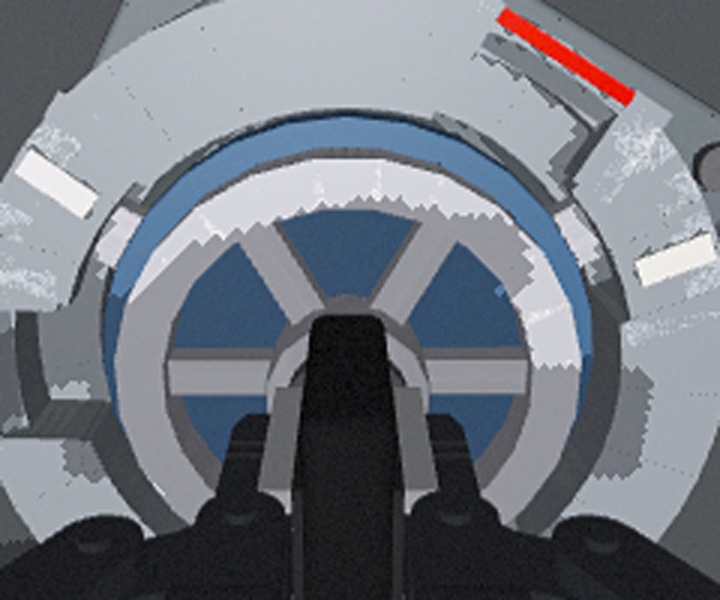

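The lugs are now under the hooks at about (177,178) and (335,178), heading for the white marks at (159,161) and (365,186). 28.7° done, about 7° left. I'll take smaller steps.

Request:
jog_arm --pt "0 0 0.02 0 0 0 0" --pt "0 0 0.04 0 0 0 0" --pt "0 0 0.06 0 -0.0001 0 0" --pt "0 0 0.08 0 -0.0001 0 0" --pt "0 0 0.08 0 -0.0001 0 0"

```text
time_s: 17.05
eef_pos: [452.1, -207.6, 122.9]
tool_rot: [2.934, 1.121, 0.001]
ft_force: [0.1, -0.3, 4.2]
opening: 13.5
```

Request:
jog_arm --pt "0 0 0.015 0 0 0 0" --pt "0 0 0.025 0 0 0 0" --pt "0 0 0.025 0 0 0 0"

```text
time_s: 17.35
eef_pos: [450.9, -207.2, 120.4]
tool_rot: [-2.945, -1.084, 0.004]
ft_force: [2.1, 0.6, -6.5]
opening: 13.2
```

```bash
python3 st.py
```

```text
17.35 [ 450.9  -207.15  120.44] yaw 40.4 F [ 2.13  0.55 -6.48] M [ 0.086 -0.14  -0.041] zax [-0.0037  0.002  -1.    ] 13.190694599155979
```

The force fell back to the plate's own weight and the tool dropped, so the lugs are over the notches (yaw 40.4°, nominal 39.1°). I'll finish the last degree and lower gently.

Request:
jog_arm --pt "0 0 0.01 0 0 0.0005 0" --pt "0 0 0.02 0 0 0.001 0" --pt "0 0 0.02 0 0 0.001 0"

```text
time_s: 17.65
eef_pos: [451.6, -207.6, 121.2]
tool_rot: [-2.958, -1.055, 0.001]
ft_force: [-0.9, 0.3, -6.2]
opening: 13.4
```

Request:
jog_arm --pt "0 0 0 0 0 0.0005 0" --pt "0 0 0 0 0 0.001 0" --pt "0 0 0 0 0 0.001 0"

```text
time_s: 17.95
eef_pos: [451.9, -207.6, 120.7]
tool_rot: [-2.959, -1.056, 0.0]
ft_force: [0.1, 0.9, -5.6]
opening: 13.3
```

```bash
python3 st.py
```

```text
17.95 [ 451.87 -207.62  120.72] yaw 39.3 F [ 0.12  0.91 -5.61] M [0.032 0.041 0.038] zax [-1.e-04  0.e+00 -1.e+00] 13.308376075109244
```

Free and below ledge height (123.3 → 120.7). I'll keep going; the floor should be at about 118.3.

Request:
jog_arm --pt "0 0 0 0 0 0.0005 0" --pt "0 0 0 0 0 0.001 0" --pt "0 0 0 0 0 0.001 0"

```text
time_s: 18.25
eef_pos: [451.8, -207.6, 119.7]
tool_rot: [-2.959, -1.056, 0.0]
ft_force: [-0.0, 0.5, -6.1]
opening: 13.7
```

Request:
jog_arm --pt "0 0 0 0 0 0.0005 0" --pt "0 0 0 0 0 0.001 0" --pt "0 0 0 0 0 0.001 0"

```text
time_s: 18.55
eef_pos: [451.9, -207.6, 118.7]
tool_rot: [-2.959, -1.056, 0.0]
ft_force: [0.4, 0.1, -5.4]
opening: 13.4
```

Request:
jog_arm --pt "0 0 0 0 0 0.0005 0" --pt "0 0 0 0 0 0.0005 0" --pt "0 0 0 0 0 0.0005 0"

```text
time_s: 18.85
eef_pos: [452.0, -207.7, 118.4]
tool_rot: [2.959, 1.056, 0.0]
ft_force: [0.1, 0.3, -4.9]
opening: 13.2
```

```bash
python3 st.py
```

```text
18.85 [ 451.96 -207.67  118.4 ] yaw 39.29 F [ 0.1   0.35 -4.91] M [-0.019  0.056  0.018] zax [ 2.e-04 -1.e-04 -1.e+00] 13.249517146523285
```

Request:
jog_arm --pt "0 0 0 0 0 0.0005 0" --pt "0 0 0 0 0 0.0005 0" --pt "0 0 0 0 0 0.0005 0" --pt "0 0 0 0 0 0.0005 0"

```text
time_s: 19.25
eef_pos: [452.0, -207.7, 118.4]
tool_rot: [2.958, 1.056, 0.001]
ft_force: [-1.1, 1.0, 0.1]
opening: 13.0
```

```bash
python3 st.py; python3 - <<'E'
from h import *
T=tool();im=shot('wrist','w9.png'); np.savez('w9.npz',T=T,**im)
cv2.imwrite('pics/w9z.png',cv2.resize(im['pixels'][100:300,140:380],None,fx=3,fy=3,interpolation=cv2.INTER_CUBIC)[:,:,::-1])
E
```

```text
19.25 [ 452.01 -207.7   118.38] yaw 39.3 F [-1.07  0.95  0.09] M [0.21  0.378 0.05 ] zax [ 6.e-04 -3.e-04 -1.e+00] 13.038684077453487
```

View pics/w9z.png

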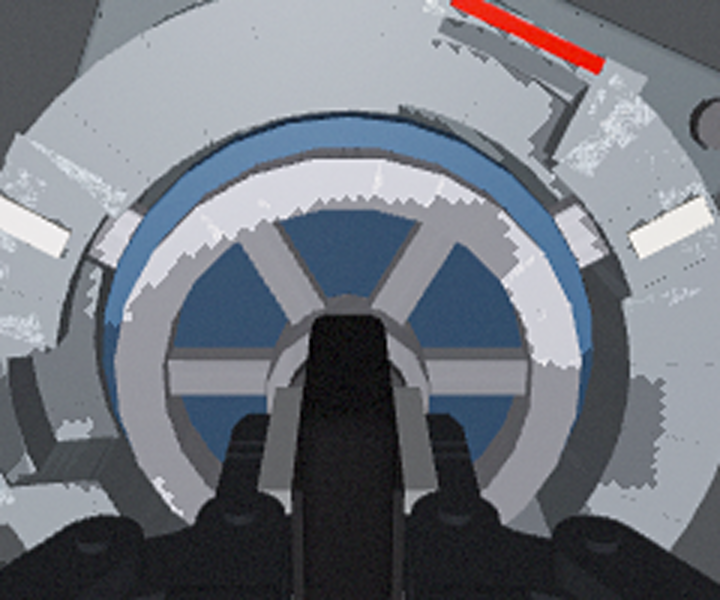

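The tool is at 118.4 mm, exactly 5 mm below the ledge contact height. The force is up by 6 N on the floor, and the lugs at about (180,180) and (333,177) line up with the white marks. The plate is home while still held, so I'll release it.

Request:
jog_arm --pt "0 0 0 0 0 0 0.02" --pt "0 0 0 0 0 0 0.03" --pt "0 0 0 0 0 0 0.05" --pt "0 0 0 0 0 0 0.085" --pt "0 0 0 0 0 0 0.085" --pt "0 0 0 0 0 0 0.085" --pt "0 0 0 0 0 0 0.085" --pt "0 0 0 0 0 0 0.085"

```text
time_s: 20.1
eef_pos: [451.9, -207.7, 117.8]
tool_rot: [2.959, 1.056, 0.0]
ft_force: [-0.9, -0.2, 0.7]
opening: 85.3
```

```bash
python3 st.py; python3 - <<'E'
from h import *
T=tool();im=shot('wrist','w10.png'); np.savez('w10.npz',T=T,**im)
E
```

```text
20.1 [ 451.92 -207.65  117.81] yaw 39.29 F [-0.85 -0.2   0.67] M [-0.016  0.002  0.039] zax [ 0. -0. -1.] 85.25594304159186
```

View pics/w10.png

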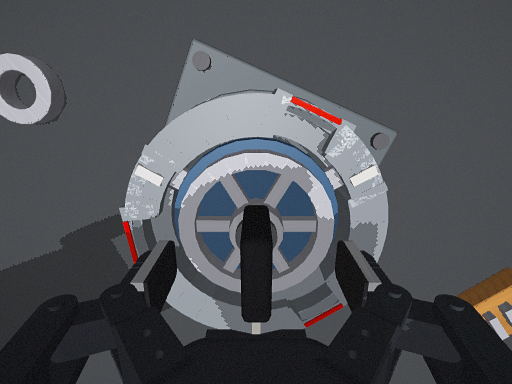

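The fingers are open and clear of the handle at about (257,262), with the force near zero. I'll retreat straight up.

Request:
jog_arm --pt "0 0 0 0 0 -0.005 0.085" --pt "0 0 0 0 0 -0.02 0.085" --pt "0 0 0 0 0 -0.04 0.085" --pt "0 0 0 0 0 -0.065 0.085" --pt "0 0 0 0 0 -0.095 0.085" --pt "0 0 0 0 0 -0.125 0.085" --pt "0 0 0 0 0 -0.145 0.085" --pt "0 0 0 0 0 -0.15 0.085" --pt "0 0 0 0 0 -0.15 0.085" --pt "0 0 0 0 0 -0.15 0.085"

```text
time_s: 21.15
eef_pos: [451.7, -207.5, 266.7]
tool_rot: [-2.958, -1.056, 0.002]
ft_force: [0.1, -0.2, 0.8]
opening: 85.0
```

```bash
python3 st.py; python3 - <<'E'
from h import *
T=tool();im=shot('wrist','w11.png'); np.savez('w11.npz',T=T,**im)
K=im['intrinsics'];P=T@im['hand_eye'];px=im['pixels'].astype(int)
m=((px[...,0]>150)&(px[...,1]<90)&(px[...,2]<90)).astype(np.uint8)
n,l,st,ce=cv2.connectedComponentsWithStats(m,connectivity=8);idx=sorted(range(1,n),key=lambda i:-st[i,4])[:3]
p=cast(ce[idx],104,K,P)[:,:2];A=2*(p[1:]-p[0]);c=np.linalg.solve(A,(p[1:]**2).sum(1)-(p[0]**2).sum());print('ring',c,np.linalg.norm(p[0]-c),np.degrees(np.arctan2(*(p-c).T[::-1])))
b=((px[...,2]-px[...,0]>25)).astype(np.uint8);n,l,st,_=cv2.connectedComponentsWithStats(b);
E
```

```text
21.15 [ 451.7  -207.51  266.72] yaw 39.3 F [ 0.12 -0.19  0.76] M [-0.03  0.05  0.  ] zax [-1.3e-03  7.0e-04 -1.0e+00] 84.95154628512965
ring [ 453.31067959 -207.48648971] 79.0102993581154 [  15.32182479  135.38775469 -105.20503305]
```

View pics/w11.png

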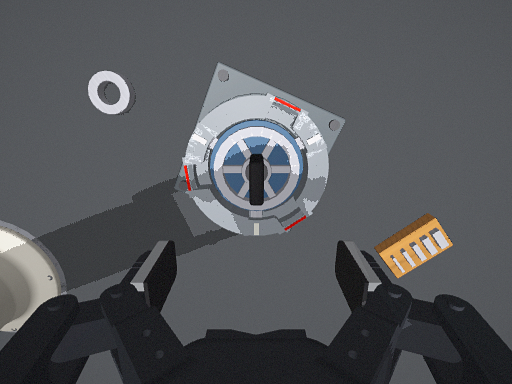

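The plate sits concentric in the ring at about (257,172), with its lugs at the white marks, and the ring gauge and gauge blocks are in place. One last look from the fixed cameras.

```bash
python3 - <<'E'
from h import *
im=shot('scene','s12.png'); cv2.imwrite('pics/s12z.png',cv2.resize(im['pixels'][120:320,100:340],None,fx=3,fy=3,interpolation=cv2.INTER_CUBIC)[:,:,::-1])
b=cv2.imread('pics/top0.png'); t=shot('top','t12.png')['pixels'][:,:,::-1]
d=cv2.absdiff(b,np.ascontiguousarray(t)).max(2)
for n,(u,v) in dict(vblock=(262,147),ring_gauge=(264,250),micrometer=(112,248),blocks=(409,216)).items(): print(n,'max diff',d[v-14:v+14,u-20:u+20].max(), (d[v-14:v+14,u-20:u+20]>60).sum())
E
```

```text
vblock max diff 27 0
ring_gauge max diff 26 0
micrometer max diff 27 0
blocks max diff 172 365
```

View pics/s12z.png

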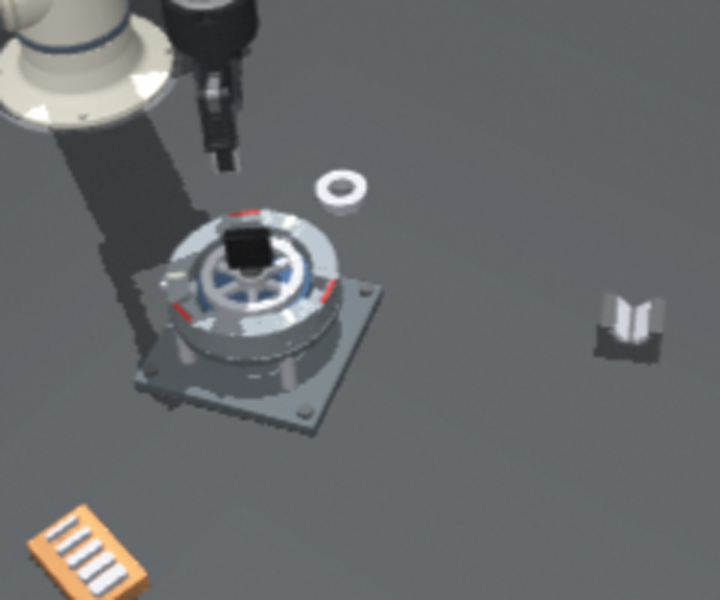

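The scene view shows the plate level in the ring. The gauge-block difference in the top view may just be the arm covering them, so I'll check that and then hand in.

```bash
python3 - <<'E'
from h import *
a=cv2.imread('pics/scene0.png');b=cv2.imread('pics/s12.png')
for im in (a,b):
    p=im[280:335,100:160].astype(int); m=(p[...,2]-p[...,0]>60); print(m.sum(),np.argwhere(m).mean(0))
r.close_job()
E
```

```text
563 [28.29840142 29.09413854]
544 [28.02573529 28.96691176]
the job is handed in; nothing more can be done
```

The plate is hanging in the bayonet ring with its lugs home in the locking notches, released, and the job is handed in. It took about 21 s on the robot's clock; the hand-in reports no verdict.

**What I did:**
- **Pick-up:** I gripped the plate by its handle; it weighed about 6.4 N.
- **Lowering:** Using the red marks, I centred it over the openings to within about 0.3 mm, then lowered it until the lugs rested on the ledges.
- **Turning:** I turned it about 36° clockwise with roughly 5–12 N on the ledges, until the lugs dropped.
- **Release:** I let the plate down onto the notch floors, opened the gripper and lifted clear.

**Last checks:**
- **Height:** Floor contact came 5.0 mm below ledge contact, as specified.
- **Fit:** The lugs line up with the white marks, and the plate looks level and concentric. I did not measure its final tilt or centre.
- **Arm:** The wrist force is near zero and the arm is about 150 mm clear.
- **Other things on the granite:** The V-block, ring gauge and micrometer are unchanged in the top view. The gauge blocks showed a difference there, probably from the arm covering them. In the scene view they are within 0.3 pixel of where they started.

One lug fit failed just before gripping, because the rear lug was hidden. I relied on the earlier fit instead, which matched the specified 64 mm lug radius.

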